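# Pack the tweezers in the instrument cassette and snap its cover on

### The job

Lay the tweezers flat in the empty long compartment of the instrument cassette and let go of them. Then put the white cover on the cassette by its grip rib and press it down until both spring catches snap over its ends and it sits fully home, and finish while still pressing it down with a steady push of about 10 newtons: do not let go of the cover. Leave the timer, the petri dishes and the amber bottle where they are.

Things in the scene. Friction and masses are not known exactly. Their poses are not given: they have to be found in the camera images.
- cassette: Instrument cassette, a grey tray fixed to the worktop, base plate 190 x 94 x 5 mm. Origin: centre of its underside, on the worktop. x along its length (away from the robot at yaw 0), y across to the left. Inner floor 5 mm up. The empty compartment is on the -y side (point slot); a thin spatula is fixed in the other at y = +27 mm, top 10 mm up. Guide posts at the corners, 46 mm high.
- slot (a point): Centre of the tweezers compartment's floor, at (0, -14, 5) mm in the cassette's frame. It runs along x: 26 mm wide between ribs 8 mm high at |x| = 37 to 65 mm, 132 mm long between the cross bars. In the middle 74 mm there are no ribs or side walls, so fingers can stand beside the part. Tweezers may lie either way round.
- seat (a point): Where the underside centre of the seated cover comes: (0, 0, 18) mm in the cassette's frame. The cover rests on cross bars at x = -72 and +72 mm, tops 18 mm up. The corner posts guide it with 1.5 mm play at each end and 2.5 mm at each side; their flared tops (38 to 46 mm up) take it in from up to about 5 mm off.
- catch_near (a joint): Spring catch at the cassette's -x end, a steel blade 34 mm high with a round nose; m. 0 = sprung home; grows to 0.006 as pushed outward. Laid on, the cover rests on both noses, underside 32 mm above the worktop. Pushing it down (both catches together 8 to 18 N) moves them 3 mm out; 8 mm above home the force drops, they snap back to 0 over its ends.
- catch_far (a joint): The same spring catch at the cassette's +x end, same values.
- cover: White clip cover: plate 160 x 76 x 6 mm with rounded ends, about 0.12 kg, on top an upright grip rib 70 mm long (x), 12 wide (y), 24 high (top 30 mm above the underside). Origin: centre of the underside; x along its length. Lies on the worktop at first; fits either way round. Fingers gripping the rib across y can rest their tips on the plate to press.
- tweezers: Steel tweezers lying flat on the worktop, 18 x 124 x 8 mm, 18 g. Origin: centre of the underside; y along the length, x across the 18 mm width (grasp across it at the middle). They and the cover may swap places from start to start.
- lab_timer: Bystander: small bench timer 56 x 62 x 46 mm. Origin: centre of its underside.
- petri_stack: Bystander: stack of clear petri dishes, 69 mm across, 48 mm high. Origin: centre of its underside.
- reagent_amber: Bystander: amber reagent bottle, 62 mm across, 126 mm high. Origin: centre of its underside.

How it is judged (in metres and radians):
On the way, in this order (a step that is already met when the one before it is completed fails the run):
1. the tweezers lie flat in the empty compartment, let go (x of tweezers in the frame of cassette between -0.01 and 0.01 m and y of tweezers in the frame of cassette between -0.021 and -0.007 m and z of tweezers in the frame of cassette between 0.002 and 0.008 m and angle between the y axis of tweezers and the x axis of cassette, either way round below 0.12 rad and angle between tweezers's own z axis and vertical below 0.08 rad and contact force between the fingers and tweezers below 0.05 N and linear speed of tweezers below 0.02 m/s), for 0.2 s.
2. the cover sits home under both catches (x of cover in the frame of cassette between -0.004 and 0.004 m and y of cover in the frame of cassette between -0.004 and 0.004 m and z of cover in the frame of cassette between 0.016 and 0.02 m and angle between cover's own z axis and vertical below 0.03 rad and angle between the x axis of cover and the x axis of cassette, either way round below 0.06 rad and value of joint each of catch_near, catch_far below 0.0012 m), for 0.2 s.
At the end, for the whole second after the job is handed in: Tweezers flat on the floor of their compartment (within 10 mm lengthways, 7 mm across, 3 mm in height); cover home (2 mm in height, 4 mm sideways, level within 0.03 rad), both catches sprung back (within 1.2 mm); the robot still presses the cover onto the cassette with 5 to 40 N (all of step 2 and x of tweezers in the frame of cassette between -0.01 and 0.01 m and y of tweezers in the frame of cassette between -0.021 and -0.007 m and z of tweezers in the frame of cassette between 0.002 and 0.008 m and angle between the y axis of tweezers and the x axis of cassette, either way round below 0.12 rad and angle between tweezers's own z axis and vertical below 0.08 rad and contact force between cover and cassette between 5 and 40 N and contact force between the fingers and cover above 4 N); the arm keeps its last pose, push and grip.
It fails at once if the timer is moved more than 30 mm (distance of lab_timer from where it was at the start of the episode above 0.03 m).
It fails at once if the petri dish stack is moved more than 30 mm (distance of petri_stack from where it was at the start of the episode above 0.03 m).
It fails at once if the amber bottle is moved more than 30 mm (distance of reagent_amber from where it was at the start of the episode above 0.03 m).
It also fails if it takes over 64 s, if anything falls off the work surface, if the arm or the gripper's body presses on something with over 40 N, if the wrist force passes 120 N, or if a joint passes its speed limit or range.

### The arm

A 6-joint arm with a two-finger parallel gripper is mounted at the origin on the work surface; the furniture and walls round the work are solid. World frame = base frame: x ahead of the robot, y to its left, z up, the work surface at z = 0. Lengths are in m, angles in degrees, forces in N, time in s.
With the tool pointing down it reaches from about 0.35 to 0.875 m from the base axis. Payload 4.2 kg.
Tool frame: the origin (TCP) lies where the fingers leave the gripper's body, on its centre line; the fingertips stand 70 mm ahead of it and the grasp point (between the pads) lies 51 mm ahead of it; z points along the fingers, y is the direction in which the jaws open and shut (so a half turn about z gives the same grasp; the last joint's range is limited). The gripper opens to 87 mm and grips with 3 to 60 N. Pads are 19 mm wide; open, the fingers measure 117 mm over their backs; the gripper's body (75 mm by 190 mm) begins 51 mm behind the grasp point.
Start: joints at [-57.09, 22.042, 0.453, 0, -68.411, -14.817], TCP at [0.194, -0.594, 0.292] pointing down, gripper open.
Joint ranges: [-179.83, 179.83], [-69.29, 118.12], [-61.27, 80.66], [-181.25, 117.63], [-171.15, -9.14], [-177.46, 177.46]. Speed limits (degrees/s): [159.86, 159.86, 180, 180, 180, 180].

### API

Orientations are given as a 3x3 rotation matrix whose columns are the frame's x, y, z axes.
In Python, from station import sense, capture, camera_model, finish_job gives the robot as it stands.
- The arm moves only by the shell command python3 -m inch 'ROWS'. ROWS is JSON, a list of rows, each an object with "hand": the closure, from 0 (fully open) to 1 (shut); "slide": the shift along the world's x, y, z in cm, a list of three; "yaw": the turn about the world's z in rad. A call has 1 to 10 rows; each row is the pose to reach, as a shift and turn from the pose commanded when the call began; what a row does not reach only later rows make up. A row lasts 1/8 s, in which the tool goes at most 62.5 mm and 10.7 degrees, less where a joint would pass 70% of its speed; a pose out of reach is approached as far as the arm can. A call with a gripper value outside its range is refused whole. The fingers move at their own pace and stop on an object; the grip force is fixed at half the most. Time passes only in rows, so rows that repeat a pose let the fingers close. It gives the time, the measured TCP pose, the force and the opening at its end, in the units of the state.
- sense(): the state, without advancing time (a new reading comes with each control period).
- capture(name): name is "scene" or "top" or "wrist"; returns the picture (480x640x3 uint8, blue, green, red); there is no depth.
- camera_model(name): a dict with "mtx" (3x3 intrinsics, pixels), "k1" (the pictures are not rectified: a ray, as slopes to the right and down, at radius r is drawn at 1 + k1 r^2 times it, then the intrinsics apply), "xyz" and "orientation" of the camera in the world; the wrist camera has in their place "tool_from_camera" (4x4, takes a point from camera to tool coordinates, whose origin is the TCP and whose axes are the flange's). Camera axes: x right, y up, looking along -z (the intrinsics and any distortion apply to the point x, -y, -z); pixel columns grow to the right and rows downward; lengths in m; the calibration is good to about 2 mm. A picture is of the moment at which its call begins: read the wrist's pose just before it. camera_model takes no time and is no camera call.
- finish_job(): hands the job in, once; it reports no verdict.
The state is a dict: "time_s": time; "joints": joint angles; "joint_velocities": joint speeds; "effort": joint torques, N m; "tcp_pos": TCP position; "ee_rot": TCP orientation; "wrist_force": force on the tool from outside, world axes, zero at the start; "moment": the same for the moment, N m; "gripper_width": opening from 0.0 (shut) to 1.0 (fully open).
Only numpy, scipy, OpenCV 4.12 (cv2) and the standard library are available. Lean on these libraries where they do the work, as an engineer would, in place of code of your own. Each camera call takes 0.05 s, during which the arm holds its last target. There are 200 camera calls.

## Working session

There is one attempt and no reset: what is moved stays moved. The work goes in short steps, Python scripts to look and compute and a shell command to move; the robot and the scene stay as the last step left them, time stands still between calls to the robot, and variables do not carry over. Pictures are saved under pics/ and viewed, about 8 in all and at most 12, crops included, and the job is handed in when it is done.

```bash
mkdir -p pics; ls; cat > h.py <<'E'
import numpy as np, cv2
from station import sense, capture, camera_model
def cam(name):
    m=camera_model(name); K=np.array(m["mtx"],float)
    if "xyz" in m: return K,m["k1"],np.array(m["xyz"],float),np.array(m["orientation"],float).reshape(3,3)
    s=sense(); T=np.array(m["tool_from_camera"],float).reshape(4,4); R=np.array(s["ee_rot"]).reshape(3,3)
    return K,m["k1"],np.array(s["tcp_pos"])+R@T[:3,3],R@T[:3,:3]
def world(c,uv,z):
    K,k1,p,R=c; out=[]
    for u in np.atleast_2d(np.array(uv,float)):
        d=np.linalg.solve(K,[u[0],u[1],1])[:2]; s=d.copy()
        for _ in range(20): s=d/(1+k1*(s@s))
        r=R@np.array([s[0],-s[1],-1]); out.append(p+r*(z-p[2])/r[2])
    return np.array(out)
def pix(c,P):
    K,k1,p,R=c; q=(np.atleast_2d(P)-p)@R; s=np.c_[q[:,0],-q[:,1]]/-q[:,2:]
    s=s*(1+k1*(s**2).sum(1,keepdims=True)); return s@K[:2,:2].T+K[:2,2]
E
python3 - <<'E'
from h import *
print(sense())
for n in("top","scene"):
    c=cam(n);print(n,c)
    cv2.imwrite(f"pics/{n}0.png",capture(n))
print(camera_model("wrist"))
E
```

```text
pics
{'time_s': 0.0, 'joints': array([-5.70890344e+01,  2.20886976e+01,  3.80092867e-01, -2.92818055e-02,
       -6.84112992e+01, -1.48143090e+01]), 'joint_velocities': array([-0.10961211,  0.01172969, -0.0437204 , -0.13572034, -0.00934279,
       -0.00514515]), 'effort': array([ 5.49034917e-05, -3.90668643e+01,  1.87406123e+01,  4.21982512e+00,
        1.10319135e-02, -2.17395395e-04]), 'tcp_pos': array([ 0.19399736, -0.59365079,  0.29118257]), 'ee_rot': array([[-9.50592378e-01, -3.10440955e-01, -7.38073603e-04],
       [-3.10441823e-01,  9.50590245e-01,  2.01503039e-03],
       [ 7.60576077e-05,  2.14460145e-03, -9.99997697e-01]]), 'wrist_force': array([-0.19122998, -0.05708453, -0.15493109]), 'moment': array([0.00701703, 0.03515218, 0.0103819 ]), 'gripper_width': 1.000230684785109}
top (array([[533.65967645,   0.        , 313.60182249],
       [  0.        , 533.65967645, 241.64375945],
       [  0.        ,   0.        ,   1.        ]]), -0.06796397267014125, array([ 0.28603094, -0.04018402,  1.41613951]), array([[ 0.01764583,  0.98811324, -0.15271162],
       [-0.9998072 ,  0.01
[... 299 characters left out ...]
, array([[-0.97835796,  0.15782715, -0.13381443],
       [-0.20634416, -0.69596837,  0.68778639],
       [ 0.01542076,  0.70051311,  0.71347291]]))
{'mtx': array([[421.75372354,   0.        , 323.23051472],
       [  0.        , 421.75372354, 246.26893852],
       [  0.        ,   0.        ,   1.        ]]), 'k1': -0.08859597565666023, 'tool_from_camera': array([[ 2.66009856e-04,  9.60627261e-01,  2.77840232e-01,
         7.60284036e-02],
       [ 9.99999961e-01, -2.32010003e-04, -1.55250058e-04,
         3.97958450e-04],
       [-8.46757247e-05,  2.77840263e-01, -9.60627285e-01,
        -9.21226257e-02],
       [ 0.00000000e+00,  0.00000000e+00,  0.00000000e+00,
         1.00000000e+00]])}
```

View pics/top0.png

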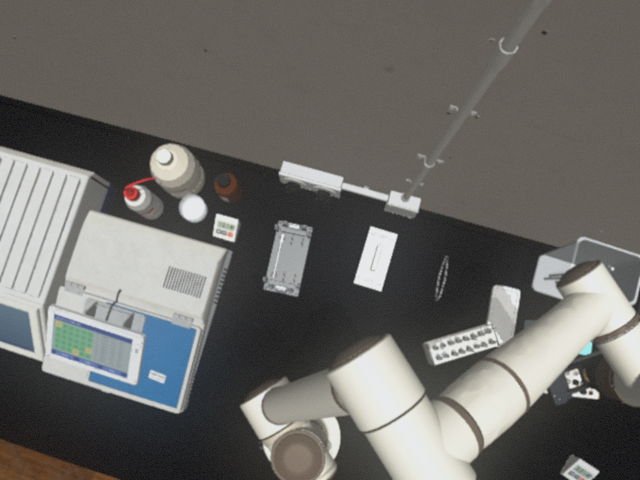

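The top picture shows the cassette at about (288,258), the cover at (376,258) and the tweezers at (442,278). The bystanders are at the upper left: timer (226,228), petri dishes (193,207), bottle (227,187).

```bash
python3 - <<'E'
from h import *
c=cam("top"); im=cv2.imread("pics/top0.png")
for n,u,z in (("cas",(288,258),.018),("cover",(376,258),.006),("tw",(442,278),.008),("timer",(226,228),.046)):print(n,world(c,u,z)[0].round(4))
cv2.imwrite("pics/crop0.png",cv2.resize(im[205:315,250:470],None,fx=3.6,fy=3.6,interpolation=cv2.INTER_CUBIC))
E
```

```text
cas [0.4573 0.0425 0.018 ]
cover [ 0.4626 -0.191   0.006 ]
tw [ 0.4118 -0.3659  0.008 ]
timer [0.5301 0.2052 0.046 ]
```

View pics/crop0.png

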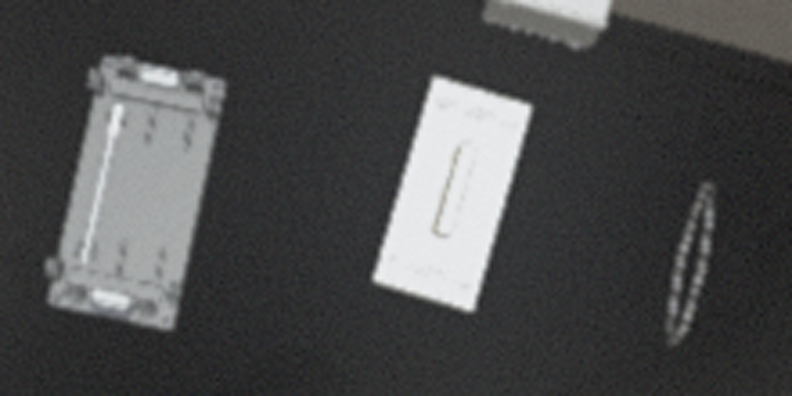

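```bash
python3 - <<'E'
from h import *
c=cam("top")
f=lambda P,z:world(c,(np.array(P,float)+.5)/3.6-.5+[250,205],z)
C=f([(433,76),(533,103),(476,311),(374,283)],.006);print("cover",C.mean(0),np.linalg.norm(C-np.roll(C,1,0),axis=1))
d=C[0]+C[1]-C[2]-C[3];print(np.degrees(np.arctan2(d[1],d[0])))
T=f([(708,183),(673,344)],.004);d=T[0]-T[1];print("tw",T.mean(0),np.linalg.norm(d),np.degrees(np.arctan2(d[1],d[0])))
B=f([(173,330),(48,305)],.005);print("cas near edge",B,np.linalg.norm(B[0]-B[1]),np.degrees(np.arctan2(*(B[1]-B[0])[1::-1])))
S=f([(119,105),(86,262)],.01);d=S[0]-S[1];print("spat",S,np.linalg.norm(d),np.degrees(np.arctan2(d[1],d[0])))
N=f([(158,75),(110,299)],.034);d=N[0]-N[1];print("noses",N.mean(0),np.linalg.norm(d),np.degrees(np.arctan2(d[1],d[0])))
E
```

```text
cover [ 0.46238205 -0.19052933  0.006     ] [0.1610274  0.0770068  0.16106552 0.07735903]
-15.436929486520755
tw [ 0.41292262 -0.36548036  0.004     ] 0.1226825819341303 -13.179358496118434
cas near edge [[0.35759328 0.01518781 0.005     ]
 [0.37424623 0.10744491 0.005     ]] 0.09374802995306769 79.76795258313565
spat [[0.52318746 0.05879039 0.01      ]
 [0.40596044 0.07996193 0.01      ]] 0.11912349667033992 -10.237430537338508
noses [0.45970492 0.04450082 0.034     ] 0.16715863335692982 -10.595638853343303
```

```bash
python3 -m inch '[{"hand":0,"slide":[5,5.2,0],"yaw":-0.15},{"hand":0,"slide":[9,9.4,0],"yaw":-0.3},{"hand":0,"slide":[13,13.5,0],"yaw":-0.45},{"hand":0,"slide":[17,17.7,0],"yaw":-0.546},{"hand":0,"slide":[21,21.8,-3],"yaw":-0.546},{"hand":0,"slide":[21.9,22.8,-7],"yaw":-0.546},{"hand":0,"slide":[21.9,22.8,-9],"yaw":-0.546},{"hand":0,"slide":[21.9,22.8,-9],"yaw":-0.546},{"hand":0,"slide":[21.9,22.8,-9],"yaw":-0.546}]'
python3 - <<'E'
from h import *
c=cam("wrist"); im=capture("wrist"); cv2.imwrite("pics/w1.png",im)
s=sense();print(s["time_s"],s["tcp_pos"],s["joint_velocities"].round(1),pix(c,[.4129,-.3655,.004]))
E
```

```text
time_s: 1.23
tcp_pos: [0.4134, -0.3666, 0.2031]
ee_rot: [[-0.974, 0.228, 0.001], [0.228, 0.974, -0.001], [-0.001, -0.001, -1.0]]
wrist_force: [-0.3, -0.1, -0.0]
gripper_width: 0.999
1.275 [ 0.41350469 -0.36665834  0.20343503] [-0.2 -0.4  0.1 -0.1  0.1 -0.1] [[324.02175646 234.20893334]]
```

View pics/w1.png

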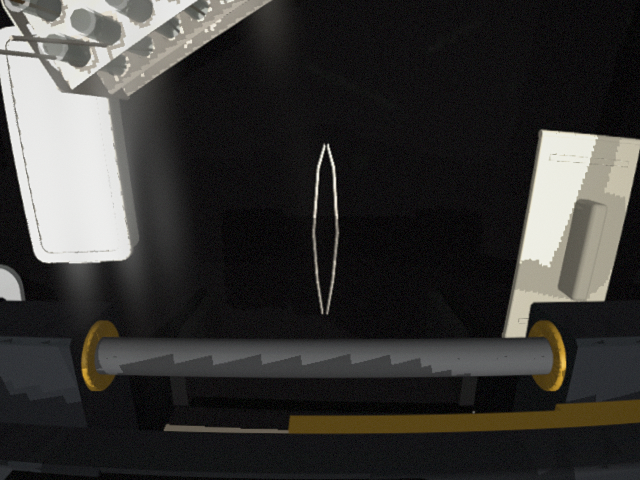

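The wrist picture shows the tweezers upright in the image, with ends at (326,145) and (324,313) and the middle at (326,230). The cover is at the right.

```bash
python3 - <<'E'
from h import *
c=cam("wrist");s=sense()
T=world(c,[(326,145),(324,313)],.004);d=T[1]-T[0];print(T,T.mean(0),np.linalg.norm(d),np.degrees(np.arctan2(d[1],d[0])))
R=s["ee_rot"];print("jaw",np.degrees(np.arctan2(R[1,1],R[0,1])), "grasp xy",s["tcp_pos"]+R[:,2]*.051, s["tcp_pos"])
E
```

```text
[[ 0.35284909 -0.35018674  0.004     ]
 [ 0.47314224 -0.37971006  0.004     ]] [ 0.41299567 -0.3649484   0.004     ] 0.12386309761487226 -13.78944173568408
jaw 76.79196221963375 grasp xy [ 0.41360059 -0.36672015  0.15243516] [ 0.41350469 -0.36665834  0.20343503]
```

```bash
python3 -m inch '[{"hand":0.3,"slide":[0,0.1,-5],"yaw":-0.005},{"hand":0.3,"slide":[0,0.1,-9],"yaw":-0.005},{"hand":0.3,"slide":[0,0.1,-12],"yaw":-0.005},{"hand":0.3,"slide":[0,0.1,-12.9],"yaw":-0.005},{"hand":0.3,"slide":[0,0.1,-12.9],"yaw":-0.005},{"hand":1,"slide":[0,0.1,-12.9],"yaw":-0.005},{"hand":1,"slide":[0,0.1,-12.9],"yaw":-0.005},{"hand":1,"slide":[0,0.1,-12.9],"yaw":-0.005},{"hand":1,"slide":[0,0.1,-12.9],"yaw":-0.005}]'; python3 -m inch '[{"hand":1,"slide":[0,0,0],"yaw":0},{"hand":1,"slide":[0,0,0],"yaw":0},{"hand":1,"slide":[0,0,0],"yaw":0}]'
```

```text
time_s: 2.4
tcp_pos: [0.4132, -0.3651, 0.0736]
ee_rot: [[-0.972, 0.233, 0.001], [0.233, 0.972, -0.0], [-0.001, -0.0, -1.0]]
wrist_force: [-0.4, 0.2, -0.2]
gripper_width: 0.326
time_s: 2.78
tcp_pos: [0.4131, -0.365, 0.0733]
ee_rot: [[-0.972, 0.233, -0.0], [0.233, 0.972, 0.0], [0.0, 0.0, -1.0]]
wrist_force: [0.3, -0.6, 0.1]
gripper_width: 0.2
```

```bash
python3 -m inch '[{"hand":1,"slide":[0,0,4],"yaw":0},{"hand":1,"slide":[0,0,9],"yaw":0},{"hand":1,"slide":[0,4,13],"yaw":0},{"hand":1,"slide":[1,9,14],"yaw":0.055},{"hand":1,"slide":[2,15,14],"yaw":0.055},{"hand":1,"slide":[3,21,14],"yaw":0.055},{"hand":1,"slide":[4,27,14],"yaw":0.055},{"hand":1,"slide":[4.4,33,14],"yaw":0.055},{"hand":1,"slide":[4.4,38,14],"yaw":0.055},{"hand":1,"slide":[4.4,39.6,14],"yaw":0.055}]'; python3 -m inch '[{"hand":1,"slide":[0,0,0],"yaw":0},{"hand":1,"slide":[0,0,0],"yaw":0},{"hand":1,"slide":[0,0,0],"yaw":0}]'
python3 - <<'E'
from h import *
c=cam("wrist"); im=capture("wrist"); cv2.imwrite("pics/w2.png",im)
s=sense();print(s["time_s"],s["tcp_pos"],s["gripper_width"])
E
```

```text
time_s: 4.03
tcp_pos: [0.457, 0.0332, 0.2133]
ee_rot: [[-0.984, 0.176, 0.0], [0.176, 0.984, 0.0], [-0.0, 0.0, -1.0]]
wrist_force: [1.1, -0.3, -0.3]
gripper_width: 0.203
time_s: 4.4
tcp_pos: [0.457, 0.0298, 0.2132]
ee_rot: [[-0.983, 0.181, -0.0], [0.181, 0.983, -0.0], [0.0, -0.0, -1.0]]
wrist_force: [-0.3, -0.5, -0.4]
gripper_width: 0.201
4.45 [0.45705787 0.02984839 0.21315986] 0.1958064282066717
```

View pics/w2.png

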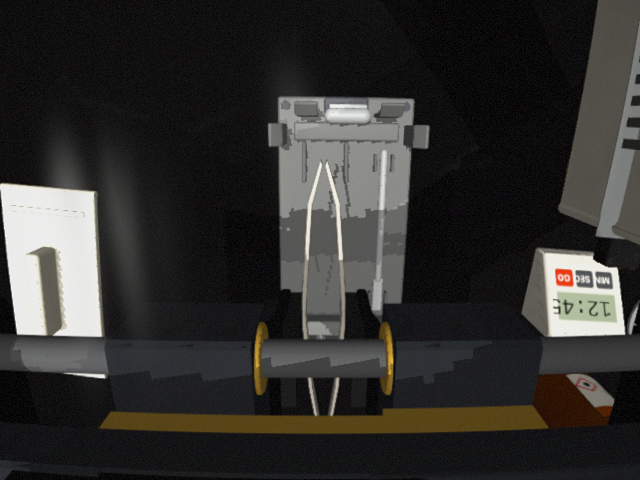

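The tweezers are held, with their near tip at (324,162). The cassette's near-end corners are at about (279,98) and (413,98), the slot ribs at (304,160) and (347,160), and the spatula at (384,152).

```bash
python3 - <<'E'
from h import *
c=cam("wrist");s=sense()
a=np.radians(-10.4);R=np.array([[np.cos(a),-np.sin(a)],[np.sin(a),np.cos(a)]])
C=np.array([.4594,.0444]); loc=lambda P:(P[:,:2]-C)@R
E=world(c,[(279,98),(413,98)],.005);d=E[1]-E[0];print("edge",loc(E),np.linalg.norm(d),np.degrees(np.arctan2(d[1],d[0]))-90)
print("ribs",loc(world(c,[(304,145),(304,178),(347,145),(347,178)],.013)))
print("nose",loc(world(c,[(348,114)],.034)),"spat",loc(world(c,[(384,152),(380,290)],.01)))
print("tw tip",loc(world(c,[(324,162),(323,410)],s["tcp_pos"][2]-.07+.001)),"tcp",loc(s["tcp_pos"][None]))
E
```

```text
edge [[-0.0941439  -0.04435657]
 [-0.09441831  0.04699117]] 0.09134814476577739 -10.227877762743432
ribs [[-0.06291442 -0.02731237]
 [-0.04053753 -0.02756798]
 [-0.06291002  0.00184313]
 [-0.04053126  0.0021397 ]]
nose [[-0.08274868  0.00107375]] spat [[-0.0581374   0.02757508]
 [ 0.04373131  0.02844886]]
tw tip [[-0.06243046 -0.01396048]
 [ 0.04820488 -0.01439857]] tcp [[ 0.0003232  -0.01473534]]
```

```bash
python3 -m inch '[{"hand":1,"slide":[0.05,0.1,-5],"yaw":0},{"hand":1,"slide":[0.05,0.1,-9],"yaw":0},{"hand":1,"slide":[0.05,0.1,-11.5],"yaw":0},{"hand":1,"slide":[0.05,0.1,-12.8],"yaw":0},{"hand":1,"slide":[0.05,0.1,-13.2],"yaw":0},{"hand":1,"slide":[0.05,0.1,-13.45],"yaw":0},{"hand":1,"slide":[0.05,0.1,-13.45],"yaw":0},{"hand":1,"slide":[0.05,0.1,-13.45],"yaw":0}]'
python3 - <<'E'
from h import *
cv2.imwrite("pics/s3.png",capture("wrist"));cv2.imwrite("pics/sc3.png",capture("scene"));c=cam("scene");print(pix(c,[.46,.045,.01]))
E
```

```text
time_s: 5.45
tcp_pos: [0.458, 0.0321, 0.0794]
ee_rot: [[-0.984, 0.179, 0.001], [0.179, 0.984, 0.001], [-0.001, 0.001, -1.0]]
wrist_force: [0.5, -0.5, 0.3]
gripper_width: 0.202
[[342.94568533 289.79091213]]
```

```bash
python3 -m inch '[{"hand":1,"slide":[0,0,-0.1],"yaw":0},{"hand":1,"slide":[0,0,-0.1],"yaw":0},{"hand":0.65,"slide":[0,0,-0.1],"yaw":0},{"hand":0.65,"slide":[0,0,-0.1],"yaw":0},{"hand":0.65,"slide":[0,0,-0.1],"yaw":0},{"hand":0.65,"slide":[0,0,1],"yaw":0},{"hand":0.65,"slide":[0,0,4],"yaw":0},{"hand":0.65,"slide":[0,0,9],"yaw":0},{"hand":0.65,"slide":[0,0,13.5],"yaw":0},{"hand":0.65,"slide":[0,0,13.5],"yaw":0}]'
python3 -m inch '[{"hand":0,"slide":[-1,0,1],"yaw":0},{"hand":0,"slide":[-4,0,2],"yaw":0},{"hand":0,"slide":[-4,0,2],"yaw":0},{"hand":0,"slide":[-4,0,2],"yaw":0}]'
python3 - <<'E'
from h import *
cv2.imwrite("pics/w4.png",capture("wrist"));s=sense();print(s["time_s"],s["tcp_pos"],s["gripper_width"])
E
```

```text
time_s: 6.8
tcp_pos: [0.4594, 0.0326, 0.2181]
ee_rot: [[-0.984, 0.179, 0.009], [0.179, 0.984, 0.003], [-0.009, 0.005, -1.0]]
wrist_force: [-0.0, -0.6, -0.4]
gripper_width: 0.348
time_s: 7.3
tcp_pos: [0.4174, 0.0319, 0.2334]
ee_rot: [[-0.984, 0.179, -0.001], [0.179, 0.984, -0.0], [0.001, -0.001, -1.0]]
wrist_force: [-0.1, 0.0, -0.3]
gripper_width: 0.718
7.35 [0.41763876 0.03194297 0.23331986] 0.7674739951500928
```

View pics/w4.png

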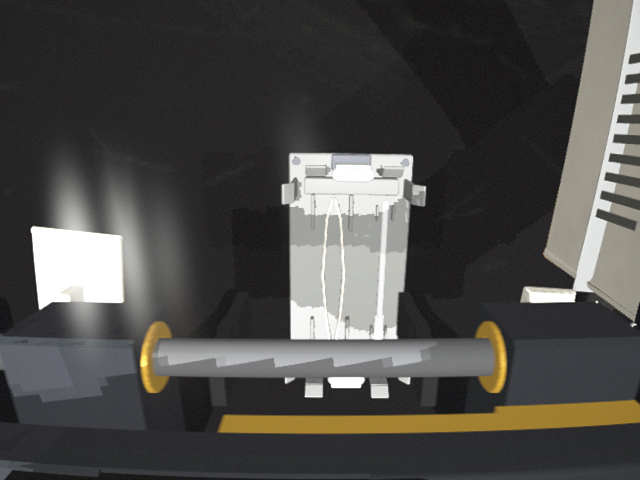

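The tweezers lie between the ribs, near tip at (333,200) and middle at about (333,270). The cassette's near corners are at (290,154) and (412,154), and its catch noses at about (352,172) and (346,382).

```bash
python3 - <<'E'
from h import *
c=cam("wrist")
a=np.radians(-10.4);R=np.array([[np.cos(a),-np.sin(a)],[np.sin(a),np.cos(a)]])
C=np.array([.460,.0454]); loc=lambda P:(P[:,:2]-C)@R
E=world(c,[(290,154),(412,154)],.005);d=E[1]-E[0];print("edge",loc(E),np.degrees(np.arctan2(d[1],d[0]))-90)
print("ribs",loc(world(c,[(313,210),(351,210),(312,325),(347,325)],.013)))
print("tw tip, widest",loc(world(c,[(333,199),(323,272),(344,272)],.009)))
print("nose",loc(world(c,[(352,172),(346,382)],.034)))
for k,(x,y,z) in dict(nearrib=(-.05,-.014,.013),tip=(-.062,-.014,.009)).items(): print(k,pix(c,[*(C+R@[x,y]),z]))
E
```

```text
edge [[-0.09471727 -0.0455029 ]
 [-0.09511706  0.04588453]] -10.149351453715937
ribs [[-0.05370999 -0.02829277]
 [-0.05377326  0.00032759]
 [ 0.04172383 -0.02960595]
 [ 0.04167946 -0.00098056]]
tw tip, widest [[-0.06142268 -0.01320566]
 [-0.00285057 -0.02068603]
 [-0.00287927 -0.00398231]]
nose [[-0.08446611 -0.00087449]
 [ 0.08180952 -0.00209042]]
nearrib [[331.94523284 214.8653114 ]]
tip [[331.95672588 198.24285783]]
```

```bash
python3 -m inch '[{"hand":0,"slide":[0,-5,0],"yaw":-0.05},{"hand":0,"slide":[0.5,-11,0],"yaw":-0.089},{"hand":0,"slide":[0.5,-17,0],"yaw":-0.089},{"hand":0,"slide":[0.5,-21,0],"yaw":-0.089},{"hand":0,"slide":[0.5,-22.2,0],"yaw":-0.089},{"hand":0,"slide":[0.5,-22.2,0],"yaw":-0.089},{"hand":0,"slide":[0.5,-22.2,0],"yaw":-0.089},{"hand":0,"slide":[0.5,-22.2,0],"yaw":-0.089}]'
python3 - <<'E'
from h import *
cv2.imwrite("pics/w5.png",capture("wrist"));s=sense();print(s["time_s"],s["tcp_pos"],s["gripper_width"])
E
```

```text
time_s: 8.35
tcp_pos: [0.4228, -0.1891, 0.2338]
ee_rot: [[-0.964, 0.264, 0.0], [0.264, 0.964, 0.0], [-0.0, 0.0, -1.0]]
wrist_force: [0.2, -1.4, 1.0]
gripper_width: 1.004
8.4 [ 0.42280158 -0.18916116  0.2338942 ] 1.0024625607902906
```

View pics/w5.png

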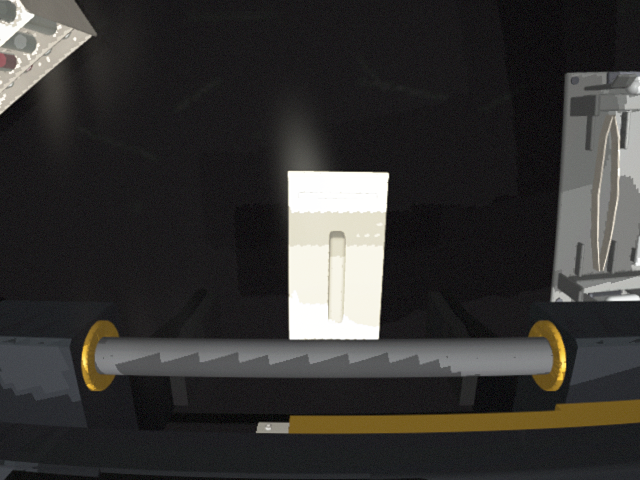

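The cover's near corners are at (288,172) and (388,173), and its rib runs from (337,233) to (336,322). The tweezers are seen whole in the cassette, with ends at (613,117) and (600,270).

```bash
python3 - <<'E'
from h import *
c=cam("wrist");s=sense()
E=world(c,[(288,172),(388,173)],.006);d=E[1]-E[0];y=np.arctan2(d[1],d[0])-np.pi/2
print("near edge",E,np.linalg.norm(d),np.degrees(y)," centre",E.mean(0)[:2]+.08*np.array([np.cos(y),np.sin(y)]))
r=world(c,[(337,235),(336,322)],.03);print("rib",r,np.linalg.norm(r[0]-r[1]),r.mean(0))
a=np.radians(-10.3);R=np.array([[np.cos(a),-np.sin(a)],[np.sin(a),np.cos(a)]])
T=world(c,[(613,117),(600,270)],.009);d=T[1]-T[0];print("tw",(T[:,:2]-[.4595,.0449])@R,np.linalg.norm(d),np.degrees(np.arctan2(d[1],d[0])))
print(np.degrees(np.arctan2(s["ee_rot"][0,1],s["ee_rot"][1,1])))
E
```

```text
near edge [[ 0.3754476  -0.20322256  0.006     ]
 [ 0.39602723 -0.13057958  0.006     ]] 0.0755018107656257 -15.817328894154034  centre [ 0.46270826 -0.18870677]
rib [[ 0.4264193  -0.17928554  0.03      ]
 [ 0.49338635 -0.19773341  0.03      ]] 0.06946157807548589 [ 0.45990282 -0.18850948  0.03      ]
tw [[-0.06123456 -0.01000378]
 [ 0.06173222 -0.01041596]] 0.12296747181876634 -10.49205090086724
15.324073043808498
```

```bash
python3 -m inch '[{"hand":0.3,"slide":[3.9,0,-2],"yaw":-0.005},{"hand":0.3,"slide":[3.9,0,-7],"yaw":-0.005},{"hand":0.3,"slide":[3.9,0,-11],"yaw":-0.005},{"hand":0.3,"slide":[3.9,0,-14.5],"yaw":-0.005},{"hand":0.3,"slide":[3.9,0,-15.3],"yaw":-0.005},{"hand":0.3,"slide":[3.9,0,-15.6],"yaw":-0.005},{"hand":0.3,"slide":[3.9,0,-15.6],"yaw":-0.005},{"hand":0.3,"slide":[3.9,0,-15.6],"yaw":-0.005}]'
```

```text
time_s: 9.4
tcp_pos: [0.4624, -0.1901, 0.079]
ee_rot: [[-0.963, 0.271, 0.003], [0.271, 0.963, -0.0], [-0.003, 0.0, -1.0]]
wrist_force: [0.4, -0.4, -0.4]
gripper_width: 0.701
```

```bash
python3 -m inch '[{"hand":0.3,"slide":[0,0,-0.1],"yaw":0},{"hand":0.3,"slide":[0,0,-0.2],"yaw":0},{"hand":0.3,"slide":[0,0,-0.2],"yaw":0},{"hand":1,"slide":[0,0,-0.2],"yaw":0},{"hand":1,"slide":[0,0,-0.2],"yaw":0},{"hand":1,"slide":[0,0,-0.2],"yaw":0},{"hand":1,"slide":[0,0,-0.2],"yaw":0},{"hand":1,"slide":[0,0,-0.2],"yaw":0},{"hand":1,"slide":[0,0,-0.2],"yaw":0},{"hand":1,"slide":[0,0,-0.2],"yaw":0}]'
```

```text
time_s: 10.65
tcp_pos: [0.4622, -0.1901, 0.0761]
ee_rot: [[-0.963, 0.271, 0.002], [0.271, 0.963, -0.0], [-0.002, 0.0, -1.0]]
wrist_force: [0.9, -0.1, 5.0]
gripper_width: 0.134
```

```bash
python3 -m inch '[{"hand":1,"slide":[0,0,2],"yaw":0},{"hand":1,"slide":[0,0,5],"yaw":0},{"hand":1,"slide":[0,0,9],"yaw":0},{"hand":1,"slide":[0,3,11],"yaw":0},{"hand":1,"slide":[0,7,11],"yaw":0.05},{"hand":1,"slide":[-0.1,12,11],"yaw":0.094},{"hand":1,"slide":[-0.25,17,11],"yaw":0.094},{"hand":1,"slide":[-0.25,21,11],"yaw":0.094},{"hand":1,"slide":[-0.25,23,11],"yaw":0.094},{"hand":1,"slide":[-0.25,23.5,11],"yaw":0.094}]';python3 -m inch '[{"hand":1,"slide":[0,0,-2],"yaw":0},{"hand":1,"slide":[0,0,-4.5],"yaw":0},{"hand":1,"slide":[0,0,-4.5],"yaw":0},{"hand":1,"slide":[0,0,-4.5],"yaw":0},{"hand":1,"slide":[0,0,-4.5],"yaw":0}]'
python3 - <<'E'
from h import *
im=capture("wrist");cv2.imwrite("pics/w6.png",im);s=sense();print(s["time_s"],s["tcp_pos"],s["wrist_force"])
E
```

```text
time_s: 11.9
tcp_pos: [0.4585, 0.0459, 0.185]
ee_rot: [[-0.984, 0.178, -0.002], [0.178, 0.984, -0.0], [0.002, -0.001, -1.0]]
wrist_force: [0.2, 0.3, -1.3]
gripper_width: 0.137
time_s: 12.52
tcp_pos: [0.4596, 0.0449, 0.1416]
ee_rot: [[-0.984, 0.179, 0.002], [0.179, 0.984, 0.001], [-0.002, 0.001, -1.0]]
wrist_force: [0.0, -0.9, -1.4]
gripper_width: 0.138
12.575 [0.45958195 0.04496152 0.14158955] [ 0.006132  -0.0360664 -1.3993467]
```

View pics/w6.png

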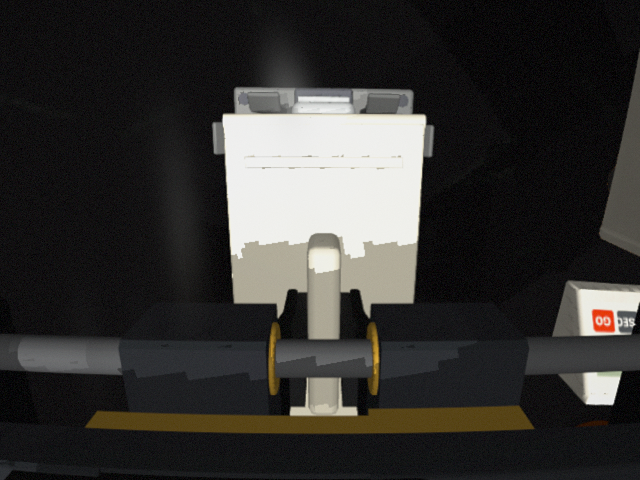

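The cover hangs over the cassette: its near edge runs from (224,115) to (425,115). The cassette's corners are at (235,88) and (413,91), and the side post tips show at (214..223,137) and (425..433,140).

```bash
python3 - <<'E'
from h import *
c=cam("wrist")
a=np.radians(-10.3);R=np.array([[np.cos(a),-np.sin(a)],[np.sin(a),np.cos(a)]])
l=lambda p,z:(world(c,p,z)[:,:2]-[.4595,.0449])@R
for n,p,z in(("cover",[(224,115),(425,115)],.0715),("cas",[(235,88),(413,91)],.005),("post outer",[(213.5,137),(433,140)],.042)):
    q=l(p,z);print(n,q,q.mean(0),np.degrees(np.arctan2(-(q[1]-q[0])[0],(q[1]-q[0])[1])))
E
```

```text
cover [[-0.08000209 -0.03623607]
 [-0.07999183  0.0384986 ]] [-0.07999696  0.00113127] -0.007864522366075115
cas [[-0.09502007 -0.04487006]
 [-0.09351367  0.04719475]] [-0.09426687  0.00116235] -0.937408969492251
post outer [[-0.07124618 -0.04814659]
 [-0.06990098  0.04961521]] [-0.07057358  0.00073431] -0.788339114106274
```

```bash
python3 -m inch '[{"hand":1,"slide":[0,0,-1],"yaw":0},{"hand":1,"slide":[0,0,-2],"yaw":0},{"hand":1,"slide":[0,0,-2.6],"yaw":0},{"hand":1,"slide":[0,0,-3],"yaw":0},{"hand":1,"slide":[0,0,-3.2],"yaw":0},{"hand":1,"slide":[0,0,-3.4],"yaw":0},{"hand":1,"slide":[0,0,-3.4],"yaw":0},{"hand":1,"slide":[0,0,-3.4],"yaw":0}]'
```

```text
time_s: 13.58
tcp_pos: [0.4599, 0.0452, 0.1076]
ee_rot: [[-0.984, 0.179, 0.002], [0.179, 0.984, 0.001], [-0.002, 0.001, -1.0]]
wrist_force: [0.8, -0.6, 5.7]
gripper_width: 0.133
```

```bash
python3 -m inch '[{"hand":1,"slide":[0,0,-0.1],"yaw":0},{"hand":1,"slide":[0,0,-0.2],"yaw":0},{"hand":1,"slide":[0,0,-0.3],"yaw":0},{"hand":1,"slide":[0,0,-0.4],"yaw":0},{"hand":1,"slide":[0,0,-0.4],"yaw":0}]';python3 -m inch '[{"hand":1,"slide":[0,0,-0.1],"yaw":0},{"hand":1,"slide":[0,0,-0.2],"yaw":0},{"hand":1,"slide":[0,0,-0.3],"yaw":0},{"hand":1,"slide":[0,0,-0.4],"yaw":0},{"hand":1,"slide":[0,0,-0.5],"yaw":0},{"hand":1,"slide":[0,0,-0.5],"yaw":0}]'
```

```text
time_s: 14.2
tcp_pos: [0.4601, 0.0454, 0.1036]
ee_rot: [[-0.984, 0.179, 0.003], [0.179, 0.984, 0.001], [-0.003, 0.002, -1.0]]
wrist_force: [-0.4, 0.3, 5.7]
gripper_width: 0.136
time_s: 14.95
tcp_pos: [0.4589, 0.0449, 0.097]
ee_rot: [[-0.984, 0.18, -0.001], [0.18, 0.984, -0.0], [0.001, -0.0, -1.0]]
wrist_force: [0.8, -0.2, -9.1]
gripper_width: 0.135
```

```bash
python3 -m inch '[{"hand":1,"slide":[0,0,-0.1],"yaw":0},{"hand":1,"slide":[0,0,-0.2],"yaw":0},{"hand":1,"slide":[0,0,-0.3],"yaw":0},{"hand":1,"slide":[0,0,-0.35],"yaw":0},{"hand":1,"slide":[0,0,-0.35],"yaw":0},{"hand":1,"slide":[0,0,-0.35],"yaw":0}]'
```

```text
time_s: 15.7
tcp_pos: [0.4588, 0.0449, 0.0943]
ee_rot: [[-0.984, 0.179, -0.001], [0.179, 0.984, -0.0], [0.001, -0.0, -1.0]]
wrist_force: [0.7, -0.2, -1.2]
gripper_width: 0.138
```

```bash
python3 -m inch '[{"hand":1,"slide":[0,0,-0.1],"yaw":0},{"hand":1,"slide":[0,0,-0.1],"yaw":0},{"hand":1,"slide":[0,0,-0.1],"yaw":0}]';python3 -m inch '[{"hand":1,"slide":[0,0,-0.05],"yaw":0},{"hand":1,"slide":[0,0,-0.05],"yaw":0},{"hand":1,"slide":[0,0,-0.05],"yaw":0}]'
```

```text
time_s: 16.08
tcp_pos: [0.4589, 0.0449, 0.0941]
ee_rot: [[-0.984, 0.179, -0.0], [0.179, 0.984, -0.0], [0.0, -0.0, -1.0]]
wrist_force: [-2.6, 0.1, 6.9]
gripper_width: 0.135
time_s: 16.45
tcp_pos: [0.4589, 0.0449, 0.0941]
ee_rot: [[-0.984, 0.179, -0.0], [0.179, 0.984, -0.0], [0.0, -0.0, -1.0]]
wrist_force: [-4.1, 0.8, 12.1]
gripper_width: 0.135
```

```bash
python3 -m inch '[{"hand":1,"slide":[0,0,0],"yaw":0},{"hand":1,"slide":[0,0,0],"yaw":0},{"hand":1,"slide":[0,0,0],"yaw":0},{"hand":1,"slide":[0,0,0],"yaw":0}]'; python3 - <<'E'
from h import *
w=capture("wrist");s=capture("scene")
cv2.imwrite("pics/end.png",np.vstack([w[60:340,160:480],cv2.resize(s[230:350,270:410],(320,274),interpolation=cv2.INTER_CUBIC)]))
c=cam("wrist");t=sense();print(t["time_s"],t["tcp_pos"],t["wrist_force"])
E
```

```text
time_s: 16.95
tcp_pos: [0.4589, 0.0449, 0.0941]
ee_rot: [[-0.984, 0.179, -0.0], [0.179, 0.984, -0.0], [0.0, -0.0, -1.0]]
wrist_force: [-3.0, -0.1, 11.3]
gripper_width: 0.135
17.05 [0.45892218 0.04487689 0.09409357] [-2.98164912  0.12827211 11.24124292]
```

View pics/end.png

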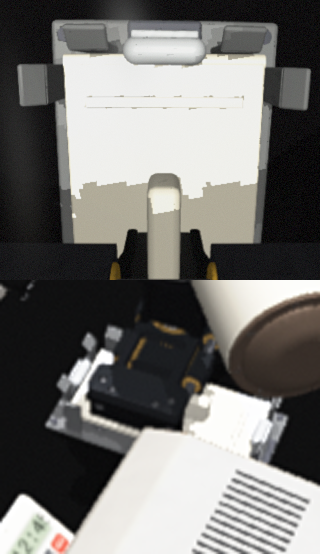

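The near catch's nose (165,50) overlaps the cover's edge, the cover lies evenly between the posts, and the far catch at (262,435) stands over its end. The height is home and the push is steady at about 11 N, so I'm handing in.

```bash
python3 -c "from station import finish_job; print(finish_job())"
```

```text
the job is handed in; nothing more can be done
None
```

I laid the tweezers in the empty compartment and let go. Then I put the cover on by its rib, pressed it down through both catches, and handed in at about 17 s, still gripping it and pushing down. No verdict was reported.

- **Tweezers:** Two looks from the wrist camera after release put them within about 1 mm lengthways and 1 to 4 mm across, and parallel to the slot. The two looks disagreed by about 3 mm across; both are inside the 7 mm limit. I could not see them again once the cover was on.
- **Cover:** The tool height of 0.0941 m is exactly the grasp height plus the 18 mm seat. The resistance rose, then reversed to about 9 N downward as the catches drew the cover home.
- **Catches:** The last picture shows the near catch plainly over the cover's end. The far one showed only small in the scene camera, so I judged it by that picture, the snap and the seat height.
- **Push:** The wrist force was about 11 N downward, steady over the last 0.5 s, with about 3 N sideways.
- **Bystanders:** I planned no move near the timer, petri dishes or bottle. I did not measure their positions at the end.

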